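# Feed both ends of a flat steel strap through the guard window of a bench stamping press

## Task

Both ends of the long flat steel strap lying on the wooden bearers are to be stamped: keep the strap level and push the end that lies towards the press through the narrow window in the press's guard until the spring trip inside is pushed home, and hold it there for about a second. Draw it right out of the window, turn the strap end for end and feed the other end in the same way; finish still gripping the strap, with the trip held home. Leave the other things on the bench where they are.

Things in the scene. Friction and masses are not known exactly. Their poses are not given: they have to be found in the camera images.
- strap: the workpiece: plain flat steel bar 300 x 30 x 8 mm, about 0.56 kg, the longest bar on the bench. Starts flat across the wooden bearers, underside 40 mm above the bench. Origin: centre of the underside, x along its length, y across its width, z up. Both ends are alike; its middle, free between the battens, is the centre of mass and is gripped across the 30 mm width
- strap_end1 (a point): middle of the strap's end face at its +x end (150 mm from the strap's middle, half-way up its 8 mm thickness): the end that starts lying towards the press and goes in first
- strap_end2 (a point): middle of the strap's other end face (-x end, 150 mm from the middle, half-way up the thickness): the end that goes in second and is held
- rest: fixed wooden bearers: a plywood base 240 x 100 x 12 mm with two pine battens across it, each 30 mm wide, 100 mm long, tops 40 mm above the bench, 190 mm apart centre to centre (160 mm free between them). Origin: centre of the base's underside; x along the base (from batten to batten), z up
- press: fixed green air-operated stamping press at the right, base 300 x 150 mm, 261 mm high, guarded front roughly towards the bearers. Origin: centre of the base's underside; +x level, the feed direction (front guard to rear column), z up. Over-arm and air cylinder begin 10 mm behind the guard's face, at 165 to 261 mm height; sides and top of the tool space are closed. It does not fire in this job
- window (a point): middle of the feed window at the guard's outer face, 110 mm above the bench, 150 mm before the press's origin; axes as the press. A level slot 32 mm wide (y), 10 mm high, through an upright 6 mm plate (130 mm wide, 22 to 165 mm high): 2 mm clearance in all each way. Flared lips stand 8 mm out in front and catch about 6 mm off each side. Behind, the anvil is 2 mm below the slot's floor
- trip (a joint): spring trip: a steel paddle 44 x 26 mm on a rod, centred behind the window, sliding along the press's +x. Value in m: 0 = at rest, face 55 mm behind the guard's outer face; 0.010 = home on its hard stop, face 65 mm behind. The spring pushes back with 2 N at first, 6 N when home, and returns it when the strap is drawn out
- trip_face (a point): centre of the trip paddle's front face, 110 mm above the bench, moves with the trip
- offcut: bystander: short flat steel offcut 110 x 30 x 8 mm lying on the bench on the robot's side of the bearers; origin centre of underside, x along its length
- wrench: bystander: steel wrench lying on the bench on the far side of the bearers; x along its length
- hammer: bystander: hammer, head about 35 mm high, lying on the bench far in front of the press; x along its length
- block: bystander: wooden block 120 x 60 x 40 mm on the bench at the near left; origin centre of underside
- tin: bystander: upright round tin, 74 mm across, 95 mm high, at the far left; origin centre of underside
- oil: bystander: upright white oil bottle, 48 mm across, 130 mm high, at the right of the press; origin centre of underside
- angle: bystander: dark steel angle-iron offcut, 100 mm long, 40 mm high, lying at the far right; origin centre of underside

How it is judged:
By the outcome, as a careful person would: the job done as asked, in the order asked, and still so for the second after the job is handed in, while the arm keeps its last pose, push and grip.
It also fails if it takes over 72 s, if anything falls off the work surface, if the arm or the gripper's body presses on something with over 40 N, if the wrist force passes 120 N, or if a joint passes its speed limit or range.

## Robot

A 6-joint arm with a two-finger parallel gripper is mounted at the origin on the work surface. World frame = base frame: x ahead of the robot, y to its left, z up, the work surface at z = 0. Lengths are in m, angles in degrees, forces in N, time in s.
With the tool pointing down it reaches from about 0.375 to 0.825 m from the base axis. Payload 5.5 kg.
Tool frame: the origin (TCP) lies on the centre line of the jaws, within the pads' length; the fingertips stand env.nose_length ahead of it and the grasp point (between the pads) lies 11 mm behind it (env.nose_length is the distance from the TCP to the fingertips, in m); y points along the fingers, x is the direction in which the jaws open and shut, and the axes are right-handed (so a half turn about y gives the same grasp; the last joint's range is limited). The gripper opens to 85 mm and grips with 20 to 120 N. Pads are 22 mm wide; open, the fingers measure 114 mm over their backs; the gripper's body (76 mm by 85 mm) begins 54 mm behind the grasp point. The pads swing forward as they close: fully open they stand 13 mm farther back than shut.
Start: joints at [66.864, 17.962, -2.699, 69.339, 0, 90], TCP at [0.236, 0.552, 0.239] pointing down, gripper open.
Joint ranges: [-152.73, 152.73], [-39.44, 99.34], [-58.76, 71.6], [-118.89, 123.64], [-81.53, 83.1], [-180, 180]. Speed limits (degrees/s): [136.94, 136.94, 172.46, 180, 180, 180].

## Interface

Orientations are given as a 3x3 rotation matrix whose columns are the frame's x, y, z axes.
In Python, from plant import env, eyes gives the robot as it stands.
- The arm moves only by the tool arm_command, never from a script. Its argument "steps" is text: rows parted by semicolons, each of 7 numbers parted by spaces: the turn, a rotation vector about the tool's x, y, z in degrees, then the shift along the tool's x, y, z in cm, then the finger opening in cm, from 0 to 8.54. A call has exactly 10 rows; each row shifts and turns the commanded pose from where the row before left it, along the tool's axes as they then stand; what a row does not reach is not made up. A row lasts 1/8 s, in which the tool goes at most 62.5 mm and 10.7 degrees, less where a joint would pass 70% of its speed; a pose out of reach is approached as far as the arm can. A call is refused whole if a number of a shift passes 6.25 or a number of a turn 10.7, either way. A call with a gripper value outside its range is refused whole. The fingers move at their own pace and stop on an object; the grip force is fixed at half the most. Time passes only in rows, so rows that do not move let the fingers close, or fill a call up. It gives the time, the measured TCP pose, the force and the opening at its end, in the units of the state.
- env.state(): the state, without advancing time (a new reading comes with each control period).
- eyes.snapshot(name): name is "side" or "top" or "wrist"; returns (picture, depth): 400x640x3 uint8, red, green, blue; 400x640 float32, m along the optical axis (not along the pixel's ray), 0 where there is no reading.
- eyes.camera_params(name): a dict with "fovy" (degrees; the focal length in pixels is half the picture's height over the tangent of half this angle, whatever the lens; pixels are square), "cx", "cy" (the principal point, pixels), "extrinsics" (4x4, takes a point from camera to world coordinates). Camera axes: x right, y up, looking along -z (the intrinsics and any distortion apply to the point x, -y, -z); pixel columns grow to the right and rows downward; lengths in m; the calibration is good to about 2 mm. The wrist camera is an equidistant fisheye: a pixel r from the principal point sees the ray r / f radians off the axis. A picture is of the moment at which its call begins: read the wrist's pose just before it. camera_params takes no time and is no camera call; for the wrist camera it gives the pose at the moment of the call.
- env.sign_off(): hands the job in, once; it reports no verdict.
The state is a dict: "time": time; "q": joint angles; "dq": joint speeds; "effort": joint torques, N m; "position": TCP position; "orientation": TCP orientation; "force": force on the tool from outside, world axes, zero at the start; "moment": the same for the moment, N m; "width": finger opening in m.
Only numpy, scipy, OpenCV 4.12 (cv2) and the standard library are available. Lean on these libraries where they do the work, as an engineer would, in place of code of your own. Each camera call takes 0.05 s, during which the arm holds its last target. There are 200 camera calls.

## Working session

There is one attempt and no reset: what is moved stays moved. The work goes in short steps, Python scripts to look and compute and a tool call to move; the robot and the scene stay as the last step left them, time stands still between calls to the robot, and variables do not carry over. Pictures are saved under pics/ and viewed, about 8 in all and at most 12, crops included, and the job is handed in when it is done.

Besides the shell and the picture viewer there is one more tool, called as name(argument=value, ...) on one line, values as JSON. arm_command: Moves the arm, as the interface text tells. Its arguments: {"type":"object","properties":{"steps":{"type":"string"}},"required":["steps"]}

```bash
mkdir -p pics; ls; cat > h.py <<'E'
import numpy as np, cv2
from plant import env, eyes
def snap(n,fn=None):
    P=eyes.camera_params(n); im,d=eyes.snapshot(n)
    if fn: cv2.imwrite('pics/'+fn,im[:,:,::-1])
    np.savez('pics/'+n+'.npz',im=im,d=d,E=P['extrinsics'],c=[P['fovy'],P['cx'],P['cy']])
    return im,d,P
def ray(P,u,v,fish=False):
    f=200/np.tan(np.radians(P['fovy'])/2); E=np.array(P['extrinsics'])
    a,b=(u-P['cx'])/f,(v-P['cy'])/f
    if fish:
        r=np.hypot(a,b); s=np.sin(r)/max(r,1e-9); dd=np.array([a*s,-b*s,-np.cos(r)])
    else: dd=np.array([a,-b,-1.])
    return E[:3,3],E[:3,:3]@dd
def onz(P,u,v,z,fish=False):
    o,d=ray(P,u,v,fish); return o+d*(z-o[2])/d[2]
def dep(P,u,v,d):
    o,r=ray(P,u,v); return o+r*d
E
python3 - <<'E'
from h import *
s=env.state(); print(env.nose_length,s['position'],s['orientation'],s['force'],s['width'],s['time'])
for n in('top','side'):
    im,d,P=snap(n,n+'.png'); print(n,P)
print(eyes.camera_params('wrist'))
E
```

```text
pics
0.008 [0.23553835 0.55123562 0.23845031] [[ 3.92923843e-01 -6.69522909e-04 -9.19570772e-01]
 [ 9.19569503e-01 -1.52776359e-03  3.92924413e-01]
 [-1.66795864e-03 -9.99998609e-01  1.53781073e-05]] [ 0.77871312 -0.63768903 -0.79863956] 0.08568582338869245 0.0
top {'fovy': 55.83155724885499, 'cx': 324.69498302119825, 'cy': 202.77449330231548, 'extrinsics': array([[-0.01245089,  0.97927472, -0.20215342,  0.33735028],
       [-0.99991524, -0.01296317, -0.00121033,  0.02505472],
       [-0.00380579,  0.20212121,  0.97935312,  1.08098165],
       [ 0.        ,  0.        ,  0.        ,  1.        ]])}
side {'fovy': 55.86673739080197, 'cx': 318.94000970126086, 'cy': 193.98801847010003, 'extrinsics': array([[ 0.88647903,  0.3386296 , -0.3154123 ,  0.18559274],
       [-0.4627234 ,  0.63907187, -0.61438929, -0.59724797],
       [-0.00647927,  0.69059188,  0.72321565,  0.8376528 ],
       [ 0.        ,  0.        ,  0.        ,  1.        ]])}
{'fovy': 65.70646984690485, 'cx': 322.9448880353892, 'cy': 200.5606596347655, 'extrinsics': array([[ 0.39332079, -0.88826509, -0.23724224,  0.17576795],
       [ 0.91940037,  0.37963229,  0.10287027,  0.57750255],
       [-0.00131125, -0.25858162,  0.96598852,  0.37254146],
       [ 0.        ,  0.        ,  0.        ,  1.        ]])}
```

View pics/top.png

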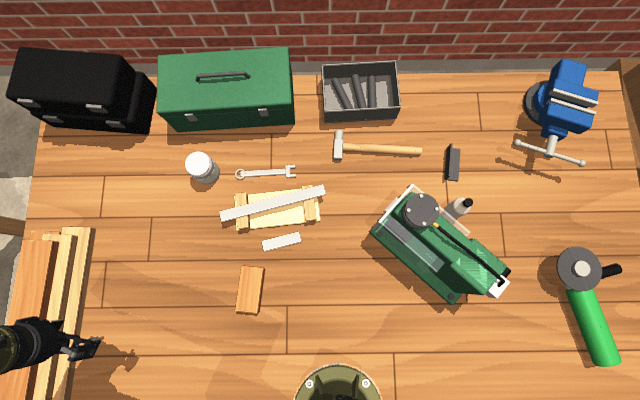

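View pics/side.png

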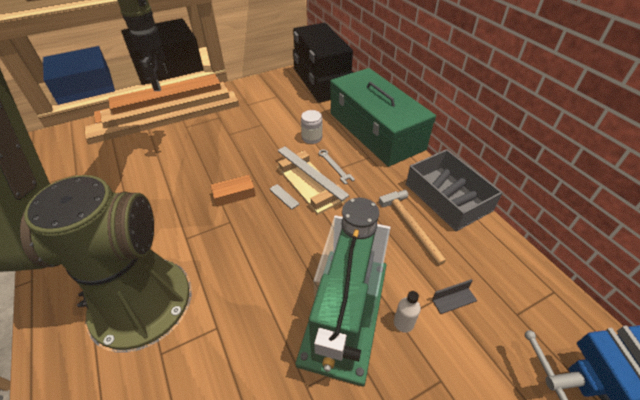

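Top view: the strap runs (220,216)–(325,190) and the press guard is around (372,232)–(410,187). The feed direction is down-right in the picture (towards −y, −x).

```bash
cat > m1.py <<'E'
from h import *
z=np.load('pics/top.npz'); im=z['im']; d=z['d']; P=dict(fovy=z['c'][0],cx=z['c'][1],cy=z['c'][2],extrinsics=z['E'])
hsv=cv2.cvtColor(im,cv2.COLOR_RGB2HSV)
v,u=np.mgrid[0:400,0:640]
f=200/np.tan(np.radians(P['fovy'])/2)
C=np.stack([(u-P['cx'])/f*d,-(v-P['cy'])/f*d,-d],-1); W=C@P['extrinsics'][:3,:3].T+P['extrinsics'][:3,3]
np.save('pics/W.npy',W)
m=((hsv[...,1]<60)&(hsv[...,2]>110)).astype(np.uint8); m[:180]*=(u[:180]>215).astype(np.uint8)
n,l,st,c=cv2.connectedComponentsWithStats(m)
for i in range(1,n):
    if st[i,4]>150 and st[i,0]>150 and st[i,1]>150 and st[i,0]<400:
        pts=np.argwhere(l==i)[:,::-1].astype(np.float32); h=np.median(W[l==i][:,2])
        box=cv2.boxPoints(cv2.minAreaRect(pts)); 
        zz=0.048 if st[i,2]>80 else 0.008
        b=np.array([onz(P,*p,zz) for p in box]); ctr=onz(P,*pts.mean(0),zz)
        print(st[i],'h',h.round(4)); print(ctr.round(4)); print(b.round(4)); e=b[1:]-b[:-1]; print(np.linalg.norm(e,axis=1).round(4))
        q=np.array([onz(P,*p,zz)[:2] for p in pts]); q-=q.mean(0); w=np.linalg.svd(q,full_matrices=0)[2][0]; print('axis',w,np.degrees(np.arctan2(w[1],w[0])))
reg=(u>355)&(u<525)&(v>170)&(v<310)
for lo,hi in((.01,.035),(.15,.18),(.18,.25),(.25,.275)):
    k=reg&(W[...,2]>lo)&(W[...,2]<hi); p=W[k]; 
    r=cv2.minAreaRect(p[:,:2].astype(np.float32)*1000); print(lo,len(p),r,np.median(p[:,2]).round(4))
cr=im[165:315,350:530]; vis=cv2.resize(cr,None,fx=3,fy=3,interpolation=cv2.INTER_CUBIC)
h=np.clip(W[165:315,350:530,2]/.28*255,0,255).astype(np.uint8); hv=cv2.applyColorMap(cv2.resize(h,None,fx=1.4,fy=1.4,interpolation=0),cv2.COLORMAP_JET)
o=np.zeros((450,540+hv.shape[1],3),np.uint8); o[:,:540]=vis[:,:,::-1]; o[:hv.shape[0],540:]=hv
cv2.imwrite('pics/crop.png',o)
E
python3 m1.py
```

```text
[235 165  61  15 382] h 0.0078
[0.6534 0.1973 0.008 ]
[[0.6703 0.2917 0.008 ]
 [0.6754 0.1141 0.008 ]
 [0.6382 0.1125 0.008 ]
 [0.6332 0.2889 0.008 ]]
[0.1777 0.0372 0.1765]
axis [-0.04715669  0.9988875 ] 92.70288187832683
[ 220  184  106   38 1421] h 0.048
[0.5565 0.1764 0.048 ]
[[0.5536 0.3295 0.048 ]
 [0.6291 0.0374 0.048 ]
 [0.5749 0.0242 0.048 ]
 [0.5009 0.3136 0.048 ]]
[0.3017 0.0557 0.2986]
axis [-0.24148942  0.97040345] 103.97446355967953
[ 378  184   92   88 2272] h 0.1704
[ 0.4929 -0.2393  0.048 ]
[[ 0.5    -0.1137  0.048 ]
 [ 0.6608 -0.258   0.048 ]
 [ 0.5097 -0.4146  0.048 ]
 [ 0.3577 -0.2698  0.048 ]]
[0.2161 0.2177 0.21  ]
axis [ 0.65407721 -0.75642779] -49.15028405397355
[250 206  54  22 649] h 0.0126
[0.5157 0.1577 0.008 ]
[[0.5152 0.2459 0.008 ]
 [0.5521 0.0935 0.008 ]
 [0.5078 0.0826 0.008 ]
 [0.4715 0.2339 0.008 ]]
[0.1569 0.0456 0.1556]
axis [ 0.18071728 -0.98353509] -79.58845816430862
[262 232  39  20 416] h 0.0087
[0.4491 0.1522 0.008 ]
[[0.4511 0.2094 0.008 ]
 [0.4773 0.1031 0.008 ]
 [0.4473 0.0953 0.008 ]
 [0.4214 0.2011 0.008 ]]
[0.1095 0.031  0.1089]
axis [-0.2366223   0.97160171] 103.68727110154232
0.01 962 ((474.3401184082031, -303.78387451171875), (299.37286376953125, 286.5736999511719), 46.989688873291016) 0.0227
0.15 1774 ((421.3304443359375, -260.9636535644531), (316.876708984375, 131.56491088867188), 46.89232635498047) 0.1695
0.18 3894 ((415.55267333984375, -265.8362121582031), (305.1385803222656, 90.9637451171875), 47.54993438720703) 0.2154
0.25 922 ((488.989013671875, -187.44683837890625), (73.778076171875, 74.45205688476562), 42.64636993408203) 0.2618
```

View pics/crop.png

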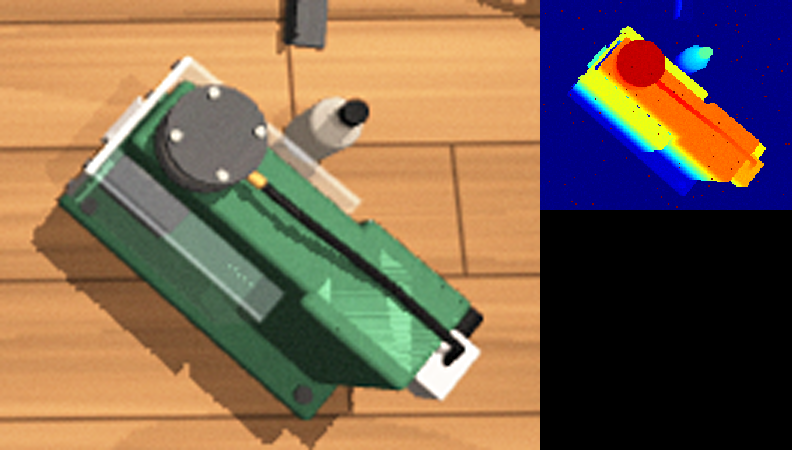

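The strap measures 300 mm long at z 48 mm, with its yaw near −76°. The crop shows the guard plate's white top edge from about (88,172) to (185,58), the lips near (125,120), and the bottle alongside the press. Next I'll work out the press frame.

```bash
python3 - <<'E'
from h import *
z=np.load('pics/top.npz'); P=dict(fovy=z['c'][0],cx=z['c'][1],cy=z['c'][2],extrinsics=z['E']);im=z['im']
W=np.load('pics/W.npy')
a=onz(P,350+88/3,165+172/3,.165);b=onz(P,350+185/3,165+58/3,.165)
print('guard corners',a,b,np.linalg.norm(a-b),'feed yaw',np.degrees(np.arctan2((b-a)[1],(b-a)[0]))-90)
# base visible left long edge at top of base (z~.022): from crop (60,200)->(308,415)
for h in(.012,.022):
    c=onz(P,350+60/3,165+200/3,h);e=onz(P,350+308/3,165+415/3,h);print(h,c,e,np.linalg.norm(c-e),np.degrees(np.arctan2(*(e-c)[1::-1])))
# guard-plate points: white pixels with z .155-.175 near a..b
v,u=np.mgrid[0:400,0:640]
k=(u>370)&(u<418)&(v>178)&(v<232)&(abs(W[...,2]-.165)<.008)
w=np.array([np.cos(np.radians(-133)),np.sin(np.radians(-133))]);p=W[k];s=p[:,:2]@w
t=p[:,:2]@np.array([-w[1],w[0]])
m=s<s.min()+.02
print(len(p),np.sort(s)[:12].round(4)); print('t range',t[m].min(),t[m].max(),'a,b s',a[:2]@w,b[:2]@w)
# leading edge per t-bin
for lo in np.arange(t.min(),t.max(),.013):
    q=(t>=lo)&(t<lo+.013); print(round(lo,3),q.sum(),np.percentile(s[q],5).round(4) if q.sum() else '')
# base top
k=(u>365)&(u<470)&(v>210)&(v<310)&(abs(W[...,2]-.022)<.006); p=W[k]; print(len(p),cv2.minAreaRect(p[:,:2].astype(np.float32)*1000),np.median(p[:,2]))
E
```

```text
guard corners [ 0.47572303 -0.10706438  0.165     ] [ 0.57062779 -0.19187072  0.165     ] 0.12727540443814392 feed yaw -131.78378847951674
0.012 [ 0.47236531 -0.10147501  0.012     ] [ 0.27231192 -0.32041397  0.012     ] 0.2965731447673717 -132.41920845678501
0.022 [ 0.47110228 -0.10029136  0.022     ] [ 0.27292033 -0.31718222  0.022     ] 0.29379879271378767 -132.41920845678501
446 [-0.252  -0.2513 -0.2512 -0.2512 -0.2512 -0.2511 -0.251  -0.251  -0.251
 -0.2509 -0.2508 -0.2508]
t range 0.4209450462887554 0.5521055461884241 a,b s -0.24614039682890582 -0.24884185564841416
0.421 113 -0.2488
0.434 129 -0.248
0.447 62 -0.2503
0.46 10 -0.25
0.473 15 -0.251
0.486 11 -0.2505
0.499 13 -0.2511
0.512 15 -0.2507
0.525 31 -0.2499
0.538 44 -0.2504
0.551 3 -0.2499
785 ((441.96160888671875, -273.7372131347656), (299.37359619140625, 198.1383056640625), 46.91932678222656) 0.022478461721757048
```

arm_command(steps="0 0 0 -3.6 0 -4.8 8.5;0 0 0 -3.6 0 -4.8 8.5;0 0 0 -3.6 0 -4.8 8.5;0 0 0 -3.6 0 -4.8 8.5;0 0 0 -3.6 0 -4.8 8.5;0 0 0 -3.6 0 -4.8 8.5;0 0 0 -3.6 0 -4.8 8.5;0 0 0 -3.6 0 -4.8 8.5;0 0 0 -3.6 0 -4.8 8.5;0 0 0 -3.6 0 -4.8 8.5")

```text
time: 1.35
position: [0.5362, 0.0302, 0.2391]
orientation: [[0.393, -0.0, -0.92], [0.92, 0.0, 0.393], [0.0, -1.0, 0.0]]
force: [1.1, 0.7, -0.5]
width: 0.0851
```

arm_command(steps="0 0 0 -3.6 0 -4.8 8.5;0 0 0 -3.6 0 -4.8 8.5;0 10 0 0 0.5 0 8.5;0 10 0 0 0.5 0 8.5;0 10 0 0 0.5 0 8.5;0 10 0 0 0.3 0 8.5;0 10 0 0 0 0 8.5;0 10 0 0 0 0 8.5;0 10 0 0 0 0 8.5;0 10 0 0 0 0 8.5")

```text
time: 2.6
position: [0.5953, -0.0718, 0.2207]
orientation: [[0.972, -0.001, 0.233], [-0.233, 0.0, 0.972], [-0.001, -1.0, -0.0]]
force: [-0.1, -0.2, -0.2]
width: 0.085
```

arm_command(steps="0 10 0 0 0 0 8.5;0 10 0 0 0 0 8.5;0 10 0 0 0 0 8.5;0 0 0 0 0 0 8.5;0 0 0 0 0 0 8.5;0 0 0 0 0 0 8.5;0 0 0 0 0 0 8.5;0 0 0 0 0 0 8.5;0 0 0 0 0 0 8.5;0 0 0 0 0 0 8.5")

```text
time: 3.85
position: [0.5957, -0.0718, 0.2213]
orientation: [[0.73, 0.0, 0.684], [-0.684, -0.0, 0.73], [0.0, -1.0, 0.0]]
force: [-0.6, -0.2, 0.1]
width: 0.0852
```

```bash
python3 - <<'E'
from h import *
s=env.state(); print(s['q'],s['position'],s['orientation'].round(4),s['time'])
im,d,P=snap('wrist','w1.png')
E
```

```text
[-6.87398854e+00  1.83740020e+01 -4.48986213e+00  6.71338529e+01
 -1.46838436e-03  1.26252812e+02] [ 0.59569434 -0.07182089  0.22131136] [[ 0.7298  0.      0.6836]
 [-0.6836 -0.      0.7298]
 [ 0.     -1.      0.    ]] 3.85
```

View pics/w1.png

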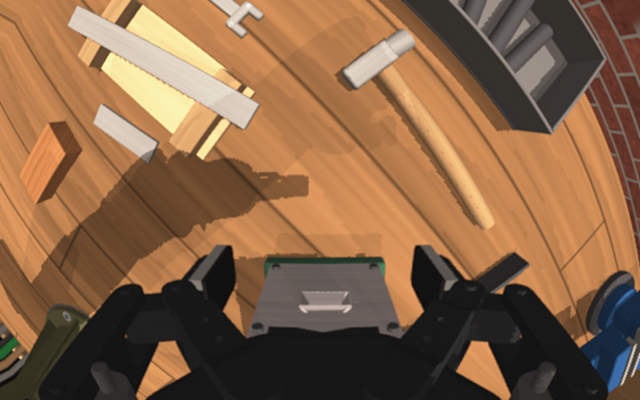

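The wrist view shows the guard plate at (250–400, 262–332), with the lips and window centred near (325,300). I'll crop that area for a finer fix.

```bash
python3 - <<'E'
import cv2
im=cv2.imread('pics/w1.png')[255:340,245:405]; cv2.imwrite('pics/w1c.png',cv2.resize(im,None,fx=5,fy=5,interpolation=cv2.INTER_CUBIC))
E
```

```text
(no output)
```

View pics/w1c.png

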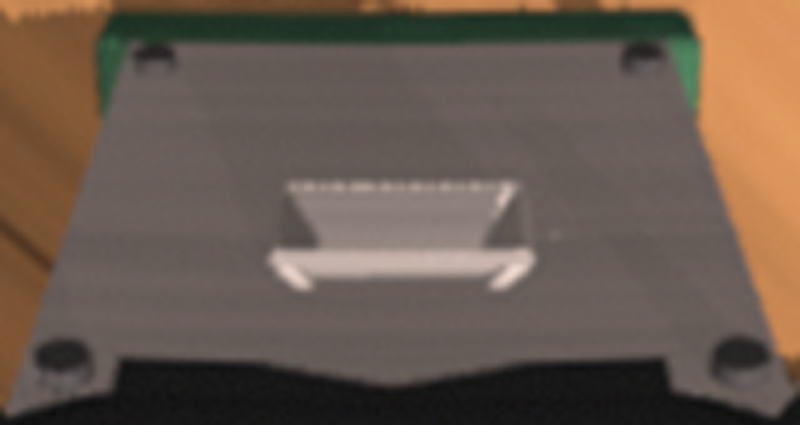

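```bash
python3 - <<'E'
from h import *
z=np.load('pics/wrist.npz'); P=dict(fovy=z['c'][0],cx=z['c'][1],cy=z['c'][2],extrinsics=z['E'])
px=lambda a,b:(245+(a+.5)/5-.5,255+(b+.5)/5-.5)
w=np.array([np.cos(np.radians(-133)),np.sin(np.radians(-133))]);n=np.array([-w[1],w[0]])
def rep(name,l,r,h):
    A=onz(P,*px(*l),h,True);B=onz(P,*px(*r),h,True);M=(A+B)/2;D=B-A
    print(name,A.round(4),B.round(4),'len',np.linalg.norm(D).round(4),'yaw',(np.degrees(np.arctan2(D[1],D[0]))).round(2),'s,t mid',(M[:2]@w).round(4),(M[:2]@n).round(4))
rep('plate bottom',(122,38),(668,38),.022)
rep('base top far?',(100,38),(697,38),.022)
rep('plate top',(8,418),(785,415),.165)
rep('screws lo',(155,57),(643,57),.030)
rep('screws hi',(62,360),(742,360),.157)
rep('lip up',(268,255),(535,255),.121)
rep('lip lo',(288,185),(520,185),.099)
E
```

```text
plate bottom [ 0.4792 -0.1005  0.022 ] [ 0.5754 -0.1907  0.022 ] len 0.1319 yaw -43.15 s,t mid -0.2531 0.4849
base top far? [ 0.4751 -0.0969  0.022 ] [ 0.5805 -0.1958  0.022 ] len 0.1445 yaw -43.17 s,t mid -0.2529 0.4858
plate top [ 0.4825 -0.1023  0.165 ] [ 0.5739 -0.1871  0.165 ] len 0.1247 yaw -42.88 s,t mid -0.2544 0.485
screws lo [ 0.4853 -0.1075  0.03  ] [ 0.5694 -0.1864  0.03  ] len 0.1154 yaw -43.18 s,t mid -0.2522 0.4859
screws hi [ 0.4931 -0.103   0.157 ] [ 0.5733 -0.1786  0.157 ] len 0.1102 yaw -43.25 s,t mid -0.2607 0.486
lip up [ 0.5142 -0.1259  0.121 ] [ 0.5493 -0.1589  0.121 ] len 0.0482 yaw -43.22 s,t mid -0.2585 0.486
lip lo [ 0.517  -0.1263  0.099 ] [ 0.5495 -0.1569  0.099 ] len 0.0447 yaw -43.23 s,t mid -0.2601 0.4866
```

arm_command(steps="0 0 0 -4 0 3.1 8.5;0 0 0 -4 0 3.1 8.5;0 0 0 -4 0 3.1 8.5;0 0 0 -4 0 3.1 8.5;0 0 0 -3.85 0 3.05 8.5;0 -10.5 0 0 0 0 8.5;0 -10.5 0 0 0 0 8.5;0 -10.5 0 0 0 0 8.5;0 -10.5 0 0 0 0 8.5;0 -10.5 0 0 0 0 8.5")

```text
time: 5.15
position: [0.5564, 0.1767, 0.2213]
orientation: [[0.986, -0.0, -0.169], [0.169, -0.0, 0.986], [-0.0, -1.0, -0.0]]
force: [0.7, 0.6, -0.1]
width: 0.0848
```

arm_command(steps="0 -4.5 0 0 0 0 8.5;0 0 0 0 3 0 8.5;0 0 0 0 3 0 8.5;0 0 0 0 3 0 8.5;0 0 0 0 0 0 8.5;0 0 0 0 0 0 8.5;0 0 0 0 0 0 8.5;0 0 0 0 0 0 8.5;0 0 0 0 0 0 8.5;0 0 0 0 0 0 8.5")

```text
time: 6.4
position: [0.5565, 0.1767, 0.1315]
orientation: [[0.971, 0.0, -0.24], [0.24, 0.0, 0.971], [0.0, -1.0, 0.0]]
force: [-0.9, 0.6, 0.2]
width: 0.0849
```

```bash
python3 - <<'E'
from h import *
s=env.state(); print(s['position'],s['orientation'].round(4),s['time'])
im,d,P=snap('wrist','w2.png')
E
```

```text
[0.55651656 0.17666703 0.13148671] [[ 9.709e-01  2.000e-04 -2.396e-01]
 [ 2.396e-01  1.000e-04  9.709e-01]
 [ 2.000e-04 -1.000e+00  1.000e-04]] 6.4
```

View pics/w2.png

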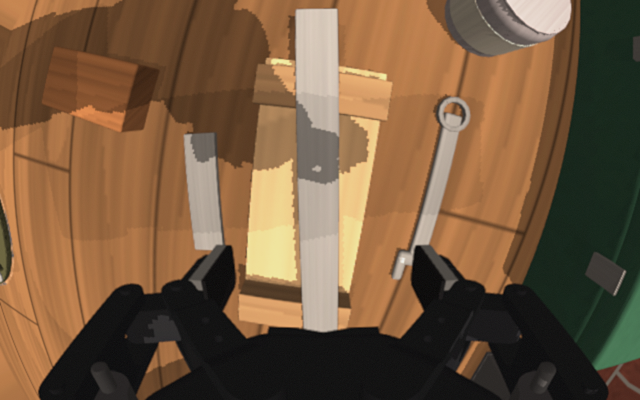

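The strap is centred between the fingers, its ends near (317,9) and (320,330). I'll check the centre and axis at z = 0.048.

```bash
python3 - <<'E'
from h import *
z=np.load('pics/wrist.npz'); P=dict(fovy=z['c'][0],cx=z['c'][1],cy=z['c'][2],extrinsics=z['E'])
g=[onz(P,*p,.048,True) for p in((296,9.5),(338,9.5),(302.5,330),(338.5,330))]
for p in g:print(p.round(4))
M=[(g[0]+g[1])/2,(g[2]+g[3])/2]; D=M[1]-M[0]; print('len',np.linalg.norm(D),'yaw',np.degrees(np.arctan2(D[1],D[0])),'mid',(M[0]+M[1])/2,np.linalg.norm(g[0]-g[1]),np.linalg.norm(g[2]-g[3]))
E
```

```text
[0.5033 0.3147 0.048 ]
[0.5321 0.3215 0.048 ]
[0.5658 0.0653 0.048 ]
[0.5965 0.073  0.048 ]
len 0.25687418016178004 yaw -75.70547961247237 mid [0.54941316 0.19363522 0.048     ] 0.029564429828934473 0.03161632868905944
```

arm_command(steps="0 -0.3 0 0 3 -0.2 8.5;0 0 0 0 3 0 8.5;0 0 0 0 2 0 8.5;0 0 0 0 1.2 0 8.5;0 0 0 0 0.6 0 8.5;0 0 0 0 0 0 8.5;0 0 0 0 0 0 8.5;0 0 0 0 0 0 4;0 0 0 0 0 0 2;0 0 0 0 0 0 2")

```text
time: 7.7
position: [0.5563, 0.1745, 0.0334]
orientation: [[0.97, -0.001, -0.245], [0.245, -0.0, 0.97], [-0.001, -1.0, 0.0]]
force: [-5.4, -1.5, 2.9]
width: 0.0315
```

arm_command(steps="0 0 0 0 0 0 2;0 0 0 0 0 0 2;0 0 0 0 0 0 2;0 0 0 0 0 0 2;0 0 0 0 0 0 2;0 0 0 0 0 0 2;0 0 0 0 0 0 2;0 0 0 0 0 0 2;0 0 0 0 0 0 2;0 0 0 0 0 0 2")

```text
time: 8.95
position: [0.5562, 0.1745, 0.0336]
orientation: [[0.97, -0.001, -0.245], [0.245, -0.0, 0.97], [-0.001, -1.0, 0.0]]
force: [-3.6, -0.8, 6.2]
width: 0.0285
```

arm_command(steps="0 0 0 0 -1 0 2;0 0 0 0 -2 0 2;0 0 0 0 -2 0 2;0 0 0 0 -2.2 0 2;0 0 0 0 0 0 2;0 0 0 1.3 0 -3.1 2;0 0 0 1.3 0 -3.1 2;0 0 0 1.3 0 -3.1 2;0 0 0 1.3 0 -3.1 2;0 0 0 1.3 0 -3.1 2")

```text
time: 10.2
position: [0.6576, 0.0393, 0.1035]
orientation: [[0.97, -0.002, -0.245], [0.245, -0.0, 0.97], [-0.002, -1.0, 0.0]]
force: [0.3, 0.3, -5.6]
width: 0.0286
```

arm_command(steps="0 0 0 1.3 0 -3.1 2;0 4 0 0 0 0 2;0 8 0 0 0 0 2;0 8 0 0 0 0 2;0 8 0 0 0 0 2;0 8 0 0 0 0 2;0 8 0 0 0 0 2;0 8 0 0 0 0 2;0 4 0 0 0 0 2;0 1.3 0 0 0 0 2")

```text
time: 11.45
position: [0.6772, 0.0134, 0.1036]
orientation: [[0.729, -0.002, 0.684], [-0.684, -0.0, 0.729], [-0.002, -1.0, -0.002]]
force: [0.1, 0.7, -6.5]
width: 0.0282
```

```bash
cat > chk.py <<'E'
from h import *
import sys
s=env.state(); print(s['q'].round(1),s['position'].round(4),s['orientation'].round(4).tolist(),s['force'].round(1),s['moment'].round(2),s['width'],s['time'])
p=s['position'][:2]; n=np.array([.7314,-.682]); w=np.array([-.682,-.7314])
yaw=np.radians(-133.15); w=np.array([np.cos(yaw),np.sin(yaw)]); n=np.array([-w[1],w[0]])
win=np.array([.5273,-.1472]); sg=int(sys.argv[1]) # -1: first end (tool -z feeds)
z=s['orientation'][:2,2]*sg
print('ahead to window',((win-p)@w).round(4),'lateral(n) to go',((win-p)@n).round(4),'yaw err',np.degrees(np.arctan2(z[1],z[0])).round(2)+133.15)
Rt=s['orientation']; D=np.array([*(n*((win-p)@n)),.0994-s['position'][2]]); print('tool corr cm',(Rt.T@D*100).round(2))
E
python3 chk.py -1; python3 -c "
from h import *
im,d,P=snap('top'); s,d2,P2=snap('wrist'); cv2.imwrite('pics/t2.png',np.vstack([cv2.resize(im[110:300,200:500],(640,405)),])[:,:,::-1])"
```

```text
[  1.1  30.6  -1.8  57.6   0.  134.3] [0.6772 0.0134 0.1036] [[0.7295, -0.0023, 0.684], [-0.684, -0.0, 0.7295], [-0.0017, -1.0, -0.0016]] [ 0.1  0.7 -6.5] [ 0.01  0.02 -0.02] 0.028207488799834302 11.45
ahead to window 0.2197 lateral(n) to go 0.0005 yaw err -0.009999999999990905
tool corr cm [0.05 0.42 0.  ]
```

View pics/t2.png

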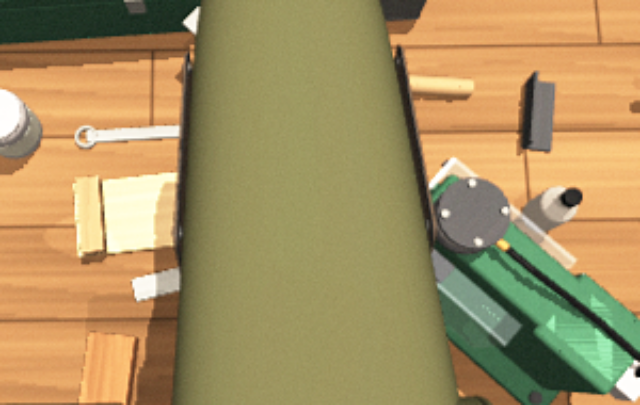

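The arm hides the strap from the top camera. I'll use the wrist depth instead to check level, height and the far end.

```bash
cat > lev.py <<'E'
from h import *
s=env.state(); im,d,P=snap('wrist')
v,u=np.mgrid[0:400,0:640]; f=200/np.tan(np.radians(P['fovy'])/2)
a,b=(u-P['cx'])/f,(v-P['cy'])/f; r=np.hypot(a,b)+1e-9
X=np.stack([np.tan(r)*a/r*d,-np.tan(r)*b/r*d,-d],-1)
W=X@np.array(P['extrinsics'])[:3,:3].T+P['extrinsics'][:3,3]
T=(W-s['position'])@s['orientation']   # tool coords
k=(d>0)&(abs(T[...,0])<.025)&(T[...,1]<.003)&(T[...,1]>-.04)&(T[...,2]>.02)&(v<320)
p=T[k]; print('n',k.sum())
c=np.polyfit(p[:,2],p[:,1],1); print('top y at z=0 (exp -.0146):',c[1].round(4),'slope deg(y down per z)',np.degrees(c[0]).round(2),'cross slope',np.degrees(np.polyfit(p[:,0],p[:,1],1)[0]).round(2))
for lo in np.arange(.03,.17,.02):
    q=p[(p[:,2]>=lo)&(p[:,2]<lo+.02)]
    if len(q)>20: print(round(lo,2),len(q),'xmid',((q[:,0].min()+q[:,0].max())/2).round(4),'w',np.ptp(q[:,0]).round(4),'y',np.median(q[:,1]).round(4))
print('end z',p[:,2].max().round(4))
E
python3 lev.py
```

```text
n 17572
top y at z=0 (exp -.0146): -0.0137 slope deg(y down per z) -0.01 cross slope -0.07
0.03 3611 xmid -0.0001 w 0.0298 y -0.0137
0.05 3924 xmid -0.0001 w 0.0304 y -0.0137
0.07 3887 xmid -0.0002 w 0.0301 y -0.0137
0.09 3640 xmid -0.0002 w 0.0302 y -0.0137
0.11 853 xmid -0.0001 w 0.0301 y -0.0137
end z 0.1156
```

arm_command(steps="0 0 0 0.05 0.4 0 2;0 0 0 0 0 -1.5 2;0 0 0 0 0 -2 2;0 0 0 0 0 -1.5 2;0 0 0 0 0 -0.5 2;0 0 0 0 0 -0.5 2;0 0 0 0 0 -0.5 2;0 0 0 0 0 -0.5 2;0 0 0 0 0 -0.5 2;0 0 0 0 0 0 2")

```text
time: 12.85
position: [0.6268, -0.0419, 0.1012]
orientation: [[0.73, -0.0, 0.684], [-0.684, -0.0, 0.73], [-0.0, -1.0, -0.0]]
force: [1.0, 0.3, -5.5]
width: 0.0281
```

```bash
python3 chk.py -1
```

```text
[ -3.8  25.7 -10.1  54.2  -0.  129.3] [ 0.6268 -0.0419  0.1012] [[0.7295, -0.0004, 0.684], [-0.684, -0.0001, 0.7295], [-0.0002, -1.0, -0.0003]] [ 1.   0.3 -5.5] [-0.01  0.01  0.05] 0.028134919368540588 12.85
ahead to window 0.1449 lateral(n) to go -0.0006 yaw err 0.0
tool corr cm [-0.06  0.18  0.  ]
```

arm_command(steps="0 0 0 0 0.1 0 2;0 0 0 0 0 0 2;0 0 0 0 0 -0.2 2;0 0 0 0 0 -0.2 2;0 0 0 0 0 -0.2 2;0 0 0 0 0 -0.2 2;0 0 0 0 0 -0.2 2;0 0 0 0 0 0 2;0 0 0 0 0 0 2;0 0 0 0 0 0 2")

```text
time: 14.1
position: [0.6204, -0.0489, 0.1003]
orientation: [[0.73, 0.0, 0.684], [-0.684, 0.0, 0.73], [0.0, -1.0, 0.0]]
force: [-0.4, -0.2, -5.6]
width: 0.0289
```

```bash
python3 chk.py -1; python3 lev.py
```

```text
[ -4.5  25.2 -11.1  53.8   0.  128.6] [ 0.6204 -0.0489  0.1003] [[0.7298, 0.0001, 0.6837], [-0.6837, 0.0, 0.7298], [0.0, -1.0, 0.0001]] [-0.4 -0.2 -5.6] [-0.05 -0.03  0.  ] 0.02892532076859595 14.1
ahead to window 0.1354 lateral(n) to go -0.0007 yaw err 0.020000000000010232
tool corr cm [-0.07  0.09  0.  ]
n 17591
top y at z=0 (exp -.0146): -0.0137 slope deg(y down per z) -0.0 cross slope -0.07
0.03 3607 xmid -0.0001 w 0.0299 y -0.0138
0.05 3917 xmid -0.0002 w 0.0303 y -0.0137
0.07 3902 xmid -0.0002 w 0.0301 y -0.0138
0.09 3648 xmid -0.0001 w 0.0302 y -0.0138
0.11 857 xmid -0.0001 w 0.0301 y -0.0137
end z 0.1159
```

arm_command(steps="0 0 0 -0.04 0 -0.3 2;0 0 0 0 0 -0.5 2;0 0 0 0 0 -0.6 2;0 0 0 0 0 -0.6 2;0 0 0 0 0 -0.6 2;0 0 0 0 0 -0.6 2;0 0 0 0 0 -0.4 2;0 0 0 0 0 -0.2 2;0 0 0 0 0 0 2;0 0 0 0 0 0 2")

```text
time: 15.4
position: [0.5942, -0.0763, 0.1003]
orientation: [[0.73, 0.0, 0.684], [-0.684, 0.0, 0.73], [0.0, -1.0, 0.0]]
force: [0.3, -0.1, -3.9]
width: 0.0286
```

```bash
python3 chk.py -1
```

```text
[ -7.3  22.9 -14.5  52.5   0.  125.8] [ 0.5942 -0.0763  0.1003] [[0.7298, 0.0002, 0.6836], [-0.6836, 0.0001, 0.7298], [0.0001, -1.0, 0.0002]] [ 0.3 -0.1 -3.9] [-0.03 -0.02 -0.04] 0.0286271123821671 15.4
ahead to window 0.0975 lateral(n) to go -0.0003 yaw err 0.020000000000010232
tool corr cm [-0.03  0.09 -0.  ]
```

arm_command(steps="0 0 0 0 0 -0.2 2;0 0 0 0 0 -0.2 2;0 0 0 0 0 -0.2 2;0 0 0 0 0 -0.2 2;0 0 0 0 0 -0.1 2;0 0 0 0 0 -0.1 2;0 0 0 0 0 -0.1 2;0 0 0 0 0 0 2;0 0 0 0 0 0 2;0 0 0 0 0 0 2")

```text
time: 16.65
position: [0.5869, -0.0842, 0.1004]
orientation: [[0.73, 0.001, 0.684], [-0.684, 0.001, 0.73], [0.0, -1.0, 0.001]]
force: [2.8, 3.4, -5.2]
width: 0.0284
```

```bash
python3 chk.py -1
```

```text
[ -8.2  22.3 -15.5  52.2   0.  124.9] [ 0.5869 -0.0842  0.1004] [[0.7298, 0.0006, 0.6836], [-0.6836, 0.0005, 0.7298], [0.0001, -1.0, 0.0008]] [ 2.8  3.4 -5.2] [ 0.83 -0.59 -0.03] 0.02841253506708994 16.65
ahead to window 0.0867 lateral(n) to go -0.0003 yaw err 0.020000000000010232
tool corr cm [-0.04  0.1  -0.  ]
```

arm_command(steps="0 0 0 0 0 -0.1 2;0 0 0 0 0 -0.1 2;0 0 0 0 0 -0.1 2;0 0 0 0 0 -0.1 2;0 0 0 0 0 0 2;0 0 0 0 0 0 2;0 0 0 0 0 0 2;0 0 0 0 0 0 2;0 0 0 0 0 0 2;0 0 0 0 0 0 2")

```text
time: 17.9
position: [0.5857, -0.0857, 0.101]
orientation: [[0.73, 0.004, 0.683], [-0.683, 0.003, 0.73], [0.0, -1.0, 0.005]]
force: [6.8, 9.4, -5.3]
width: 0.0286
```

```bash
python3 chk.py -1
```

```text
[ -8.4  22.  -15.8  52.    0.2 124.6] [ 0.5857 -0.0857  0.101 ] [[0.7304, 0.0036, 0.683], [-0.683, 0.0033, 0.7304], [0.0004, -1.0, 0.0049]] [ 6.8  9.4 -5.3] [ 1.73 -1.32 -0.13] 0.028626726267749883 17.9
ahead to window 0.0848 lateral(n) to go -0.0005 yaw err 0.06999999999999318
tool corr cm [-0.05  0.16 -0.  ]
```

The push is 11.6 N, above the 6 N spring, and 1.9 mm of the 4 mm commanded was reached. The trip is on its stop at the expected 85 mm. I'll hold, then withdraw.

arm_command(steps="0 0 0 0 0 0 2;0 0 0 0 0 0 2;0 0 0 0 0 0 2;0 0 0 0 0 0 2;0 0 0 0 0 0 2;0 0 0 0 0 0.2 2;0 0 0 0 0 0.5 2;0 0 0 0 0 1 2;0 0 0 0 0 1 2;0 0 0 0 0 1 2")

```text
time: 19.15
position: [0.6091, -0.0602, 0.1]
orientation: [[0.73, -0.001, 0.684], [-0.684, -0.001, 0.73], [-0.0, -1.0, -0.001]]
force: [-0.7, 0.1, -4.9]
width: 0.0286
```

arm_command(steps="0 0 0 0 0 1 2;0 0 0 0 0 1.5 2;0 0 0 0 0 2 2;0 0 0 0 0 2 2;0 0 0 0 0 2 2;0 0 0 0 0 2 2;0 0 0 0 0 1 2;0 0 0 0 0 0 2;0 0 0 0 0 0 2;0 0 0 0 0 0 2")

```text
time: 20.4
position: [0.6873, 0.023, 0.1003]
orientation: [[0.729, -0.0, 0.684], [-0.684, -0.0, 0.729], [-0.0, -1.0, -0.0]]
force: [-0.6, 0.1, -5.1]
width: 0.0289
```

```bash
python3 chk.py -1; python3 lev.py
```

```text
[  1.9  31.8  -0.5  57.8  -0.  135.1] [0.6873 0.023  0.1003] [[0.7293, -0.0004, 0.6842], [-0.6842, -0.0002, 0.7293], [-0.0002, -1.0, -0.0004]] [-0.6  0.1 -5.1] [-0.01  0.01  0.06] 0.028901262891687332 20.4
ahead to window 0.2336 lateral(n) to go -0.0003 yaw err -0.01999999999998181
tool corr cm [-0.03  0.09  0.  ]
n 17586
top y at z=0 (exp -.0146): -0.0137 slope deg(y down per z) 0.0 cross slope -0.07
0.03 3612 xmid -0.0001 w 0.0301 y -0.0137
0.05 3913 xmid -0.0002 w 0.0302 y -0.0138
0.07 3891 xmid -0.0002 w 0.0301 y -0.0137
0.09 3659 xmid -0.0002 w 0.0302 y -0.0137
0.11 856 xmid -0.0001 w 0.0301 y -0.0137
end z 0.1156
```

arm_command(steps="0 -4 0 0 0 0 2;0 -8 0 0 0 0 2;0 -10 0 0 0 0 2;0 -10 0 0 0 0 2;0 -10 0 0 0 0 2;0 -10 0 0 0 0 2;0 -10 0 0 0 0 2;0 -10 0 0 0 0 2;0 -10 0 0 0 0 2;0 -10 0 0 0 0 2")

```text
time: 21.7
position: [0.6875, 0.0231, 0.1005]
orientation: [[0.654, 0.0, -0.757], [0.757, -0.0, 0.654], [-0.0, -1.0, -0.0]]
force: [-0.3, 0.5, -5.5]
width: 0.0286
```

arm_command(steps="0 -10 0 0 0 0 2;0 -10 0 0 0 0 2;0 -10 0 0 0 0 2;0 -10 0 0 0 0 2;0 -10 0 0 0 0 2;0 -10 0 0 0 0 2;0 -10 0 0 0 0 2;0 -10 0 0 0 0 2;0 -6 0 0 0 0 2;0 -2 0 0 0 0 2")

```text
time: 22.95
position: [0.6933, 0.0132, 0.1031]
orientation: [[-0.72, 0.011, -0.694], [0.693, -0.017, -0.72], [-0.02, -1.0, 0.005]]
force: [-5.7, -14.0, -5.2]
width: 0.0288
```

```bash
python3 chk.py 1; python3 lev.py
```

```text
[  1.6  31.7  -0.2  57.5  -1.  -44.5] [0.6933 0.0132 0.1031] [[-0.7203, 0.0112, -0.6936], [0.6934, -0.0171, -0.7204], [-0.0199, -0.9998, 0.0045]] [ -5.7 -14.   -5.2] [-2.31  0.79 -1.16] 0.028786634740607355 22.95
ahead to window 0.2305 lateral(n) to go -0.0114 yaw err -0.7599999999999909
tool corr cm [1.14 0.35 0.01]
n 15896
top y at z=0 (exp -.0146): -0.0134 slope deg(y down per z) -0.71 cross slope -0.4
0.03 3699 xmid 0.0071 w 0.0336 y -0.0139
0.05 3856 xmid 0.0096 w 0.0308 y -0.0142
0.07 3428 xmid 0.0112 w 0.0276 y -0.0144
0.09 2760 xmid 0.0131 w 0.0238 y -0.0147
0.11 477 xmid 0.0146 w 0.0205 y -0.0148
end z 0.1149
```

The strap's swinging end has met something, probably the toolbox edge by the far side, giving about 15 N. I'll back off along the feed direction, which draws that end clear, and look again.

arm_command(steps="0 0 0 0 0 0.5 2;0 0 0 0 0 1 2;0 0 0 0 0 1 2;0 0 0 0 0 1 2;0 0 0 0 0 0.5 2;0 0 0 0 0 0 2;0 0 0 0 0 0 2;0 0 0 0 0 0 2;0 0 0 0 0 0 2;0 0 0 0 0 0 2")

```text
time: 24.25
position: [0.6604, -0.0055, 0.1002]
orientation: [[-0.73, -0.0, -0.684], [0.684, 0.0, -0.73], [0.0, -1.0, 0.0]]
force: [0.0, -0.0, -5.2]
width: 0.0284
```

```bash
python3 chk.py 1; sed -i "s/<.025)&/<.045)\&/" lev.py; python3 lev.py; python3 - <<'E'
from h import *
im,d,P=snap('top'); s,d2,P2=snap('side'); w=np.load('pics/wrist.npz')['im']
cv2.imwrite('pics/c3.png',cv2.resize(np.vstack([np.hstack([im[:,100:500],s[:,150:550]]),np.hstack([w[:,120:520],0*im[:,:400]])]),(800,800))[:600,:,::-1])
E
```

```text
[ -0.5  29.   -5.   56.    0.  -47.4] [ 0.6604 -0.0055  0.1002] [[-0.7299, -0.0001, -0.6836], [0.6836, 0.0, -0.7299], [0.0001, -1.0, 0.0]] [ 0.  -0.  -5.2] [-0.02  0.01 -0.02] 0.028435523232421718 24.25
ahead to window 0.1944 lateral(n) to go -0.0002 yaw err 0.020000000000010232
tool corr cm [ 0.02  0.08 -0.  ]
n 17279
top y at z=0 (exp -.0146): -0.0133 slope deg(y down per z) 0.48 cross slope 0.77
0.03 3613 xmid -0.0004 w 0.0305 y -0.013
0.05 3861 xmid -0.0003 w 0.0302 y -0.0128
0.07 3825 xmid -0.0006 w 0.0302 y -0.0127
0.09 3535 xmid -0.0008 w 0.0302 y -0.0125
0.11 789 xmid -0.0008 w 0.0301 y -0.0124
end z 0.1154
```

View pics/c3.png

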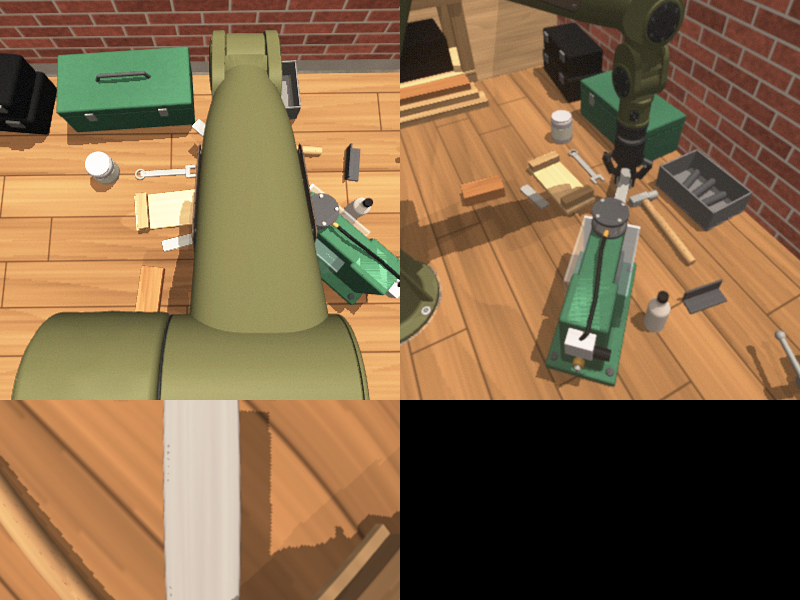

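Everything is still in place and the strap is free again. It has slipped slightly in the grip: 0.5° pitch, 0.8° roll and 0.3° yaw. I'll correct that with the tool and re-check.

arm_command(steps="0.5 0.3 -0.8 0 -0.03 0 2;0 0 0 0 0 0.5 2;0 0 0 0 0 1 2;0 0 0 0 0 0.5 2;0 0 0 0 0 0 2;0 0 0 0 0 0 2;0 0 0 0 0 0 2;0 0 0 0 0 0 2;0 0 0 0 0 0 2;0 0 0 0 0 0 2")

```text
time: 25.65
position: [0.6467, -0.0201, 0.1008]
orientation: [[-0.726, -0.016, -0.687], [0.687, 0.003, -0.726], [0.014, -1.0, 0.009]]
force: [0.5, -0.5, -6.4]
width: 0.0282
```

```bash
cat >> lev.py <<'E'
Q=W[k]; yaw=np.radians(-133.15); w=np.array([np.cos(yaw),np.sin(yaw)]); n=np.array([-w[1],w[0]])
win=np.array([.5273,-.1472]); A=(Q[:,:2]-win)@w; B=(Q[:,:2]-win)@n
c=np.linalg.lstsq(np.c_[A,B,np.ones(len(A))],Q[:,2],rcond=None)[0]; i=A.argmax()
print('world pitch,roll deg',np.degrees(c[:2]).round(2))
mids=[]
for lo in np.arange(A.min()+.005,A.max()-.015,.01):
    q=(A>=lo)&(A<lo+.01); mids.append((A[q].mean(),(B[q].min()+B[q].max())/2,np.median(Q[q,2])))
mids=np.array(mids); y=np.polyfit(mids[:,0],mids[:,1],1); zz=np.polyfit(mids[:,0],mids[:,2],1)
print('lateral at window',np.polyval(y,0).round(4),'yaw',np.degrees(y[0]).round(2),'top z at window',np.polyval(zz,0).round(4))
E
python3 chk.py 1; python3 lev.py
```

```text
[ -1.9  28.3  -6.   56.6   0.2 -48.4] [ 0.6467 -0.0201  0.1008] [[-0.7261, -0.0162, -0.6874], [0.6874, 0.0032, -0.7262], [0.014, -0.9999, 0.0088]] [ 0.5 -0.5 -6.4] [-0.   -0.02  0.01] 0.028155494586578577 25.65
ahead to window 0.1744 lateral(n) to go -0.0001 yaw err -0.28000000000000114
tool corr cm [ 0.01  0.14 -0.  ]
n 17278
top y at z=0 (exp -.0146): -0.0133 slope deg(y down per z) 0.47 cross slope 0.78
0.03 3609 xmid -0.0003 w 0.0304 y -0.013
0.05 3859 xmid -0.0003 w 0.0301 y -0.0128
0.07 3827 xmid -0.0005 w 0.0303 y -0.0126
0.09 3537 xmid -0.0007 w 0.0301 y -0.0125
0.11 788 xmid -0.001 w 0.0303 y -0.0123
end z 0.1153
world pitch,roll deg [0.03 0.02]
lateral at window 0.0008 yaw 0.2 top z at window 0.1142
```

arm_command(steps="0 0.2 0 0 0 0.5 2;0 0 0 0 0 0.5 2;0 0 0 0 0 0.4 2;0 0 0 0 0 0.4 2;0 0 0 0 0 0.4 2;0 0 0 0 0 0.4 2;0 0 0 0 0 0.4 2;0 0 0 0 0 0.4 2;0 0 0 0 0 0 2;0 0 0 0 0 0 2")

```text
time: 26.95
position: [0.6233, -0.0447, 0.1011]
orientation: [[-0.724, -0.016, -0.69], [0.69, 0.003, -0.724], [0.014, -1.0, 0.009]]
force: [0.6, -0.5, -5.5]
width: 0.0283
```

```bash
python3 chk.py 1; python3 lev.py | tail -2
```

```text
[ -4.2  26.1  -9.5  55.3   0.1 -50.5] [ 0.6233 -0.0447  0.1011] [[-0.7236, -0.016, -0.69], [0.6901, 0.0033, -0.7237], [0.0139, -0.9999, 0.0086]] [ 0.6 -0.5 -5.5] [-0.02 -0.01 -0.01] 0.02831359708642301 26.95
ahead to window 0.1404 lateral(n) to go 0.0001 yaw err -0.47999999999998977
tool corr cm [-0.01  0.17 -0.  ]
world pitch,roll deg [-0.01  0.01]
lateral at window 0.0 yaw 0.02 top z at window 0.1144
```

arm_command(steps="0 0 0 0 0.02 0.3 2;0 0 0 0 0 0.5 2;0 0 0 -0.01 0.01 0.6 2;0 0 0 -0.01 0.01 0.6 2;0 0 0 -0.01 0.01 0.6 2;0 0 0 -0.01 0.01 0.6 2;0 0 0 0 0.01 0.5 2;0 0 0 0 0.01 0.3 2;0 0 0 0 0 0.2 2;0 0 0 0 0 0 2")

```text
time: 28.25
position: [0.5945, -0.0754, 0.1006]
orientation: [[-0.724, -0.016, -0.69], [0.69, 0.003, -0.724], [0.014, -1.0, 0.009]]
force: [1.3, 0.7, -6.1]
width: 0.0287
```

```bash
python3 chk.py 1; python3 lev.py | tail -2
```

```text
[ -7.3  23.6 -13.4  53.9   0.1 -53.6] [ 0.5945 -0.0754  0.1006] [[-0.7236, -0.0161, -0.69], [0.69, 0.0033, -0.7238], [0.0139, -0.9999, 0.0088]] [ 1.3  0.7 -6.1] [-0.03 -0.01  0.03] 0.028735884428705824 28.25
ahead to window 0.0983 lateral(n) to go 0.0001 yaw err -0.47999999999998977
tool corr cm [-0.01  0.12 -0.  ]
world pitch,roll deg [ 9.38 -0.64]
lateral at window 0.0001 yaw 0.1 top z at window 0.114
```

arm_command(steps="0 0 0 0 0 0.2 2;0 0 0 0 0 0.2 2;0 0 0 0 0 0.2 2;0 0 0 0 0.01 0.2 2;0 0 0 0 0 0.2 2;0 0 0 0 0 0.2 2;0 0 0 0 0 0.1 2;0 0 0 0 0 0.1 2;0 0 0 0 0 0.1 2;0 0 0 0 0 0 2")

```text
time: 29.55
position: [0.5845, -0.086, 0.1008]
orientation: [[-0.724, -0.015, -0.69], [0.69, 0.004, -0.724], [0.014, -1.0, 0.008]]
force: [3.3, 4.4, -5.8]
width: 0.0281
```

```bash
python3 chk.py 1
```

```text
[ -8.4  22.8 -14.7  53.4   0.1 -54.8] [ 0.5845 -0.086   0.1008] [[-0.7237, -0.0153, -0.6899], [0.6899, 0.0039, -0.7238], [0.0138, -0.9999, 0.0078]] [ 3.3  4.4 -5.8] [ 0.86 -0.69 -0.07] 0.028052168861437507 29.55
ahead to window 0.0838 lateral(n) to go 0.0001 yaw err -0.47999999999998977
tool corr cm [-0.01  0.14 -0.  ]
```

arm_command(steps="0 0 0 0 0 0.1 2;0 0 0 0 0 0.1 2;0 0 0 0 0 0.1 2;0 0 0 0 0 0.1 2;0 0 0 0 0 0 2;0 0 0 0 0 0 2;0 0 0 0 0 0 2;0 0 0 0 0 0 2;0 0 0 0 0 0 2;0 0 0 0 0 0 2")

```text
time: 30.8
position: [0.5836, -0.0872, 0.1015]
orientation: [[-0.724, -0.012, -0.689], [0.689, 0.007, -0.725], [0.014, -1.0, 0.003]]
force: [6.8, 10.4, -6.0]
width: 0.0283
```

```bash
python3 chk.py 1
```

```text
[ -8.7  22.5 -14.9  53.3   0.3 -55.1] [ 0.5836 -0.0872  0.1015] [[-0.7245, -0.0119, -0.6892], [0.6892, 0.0073, -0.7246], [0.0137, -0.9999, 0.0029]] [ 6.8 10.4 -6. ] [ 1.97 -1.5  -0.21] 0.028329114825414007 30.8
ahead to window 0.0823 lateral(n) to go -0.0 yaw err -0.4199999999999875
tool corr cm [-0.    0.21 -0.  ]
```

arm_command(steps="0 0 0 0 0 0 2;0 0 0 0 0 0 2;0 0 0 0 0 0 2;0 0 0 0 0 0 2;0 0 0 0 0 0 2;0 0 0 0 0 0 2;0 0 0 0 0 0 2;0 0 0 0 0 0 2;0 0 0 0 0 0 2;0 0 0 0 0 0 2")

```text
time: 32.05
position: [0.5836, -0.0871, 0.1014]
orientation: [[-0.724, -0.012, -0.689], [0.689, 0.007, -0.725], [0.014, -1.0, 0.003]]
force: [7.3, 9.4, -5.1]
width: 0.0282
```

```bash
python3 chk.py 1; python3 -c "
from plant import env
print(env.sign_off())"
```

```text
[ -8.7  22.5 -14.9  53.3   0.3 -55.1] [ 0.5836 -0.0871  0.1014] [[-0.7245, -0.012, -0.6892], [0.6892, 0.0074, -0.7246], [0.0138, -0.9999, 0.0029]] [ 7.3  9.4 -5.1] [ 2.01 -1.46 -0.21] 0.028186470508859595 32.05
ahead to window 0.0823 lateral(n) to go 0.0 yaw err -0.4199999999999875
tool corr cm [-0.   0.2 -0. ]
the job is handed in; nothing more can be done
None
```

I fed end 1 through the window until the trip was home and held it there for over a second. I then drew the strap right out, turned it end for end, fed in end 2 and handed the job in at 32 s, still gripping with the trip held home.

**Last checks**
- **First end:** the push settled at about 11.6 N, with the strap's middle 85 mm before the guard, as expected for home.
- **Second end:** the push was steady at about 12 N for over a second. Only 1.5 mm of the last 4 mm commanded was reached, so the trip is on its hard stop. The strap's middle was 82 mm before the guard. I never saw the trip itself; I judged it home from the force and position.

**What went wrong:** near the end of the turn the strap's far end brushed something, probably the green toolbox, with a force of about 15 N. The strap slipped slightly in the grip: under 1° in any direction and, by that 82 mm against 85 mm, perhaps 2–3 mm along its length. I corrected the angles before feeding end 2. In the pictures afterwards the toolbox and the bench items in view had not moved, but the arm hid some of the bench. I made no later full-scene check.

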